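# Wind the desk lift up with its removable crank

### The arm

A 6-joint arm with a two-finger parallel gripper is mounted at the origin on a cart in front of the work surface, level with it; the furniture and walls round the work are solid. World frame = base frame: x ahead of the robot, y to its left, z up, the work surface at z = 0. Lengths are in m, angles in rad, forces in N, time in s.
With the tool pointing down it reaches from about 0.375 to 0.925 m from the base axis. Payload 5.7 kg.
Tool frame: the origin (TCP) lies between the finger pads, 19 mm behind the fingertips; this is the grasp point; z points along the fingers, y is the line along which they close (so a half turn about z gives the same grasp; the last joint's range is limited). The gripper opens to 88 mm and grips with 3 to 60 N. Pads are 20 mm wide; open, the fingers measure 115 mm over their backs; the gripper's body (75 mm by 178 mm) begins 61 mm behind the grasp point.
Start: joints at [1.139, 0.359, 1.51, -0, 1.272, -0.115], TCP at [0.187, 0.57, 0.241] pointing down, gripper open.
Joint ranges: [-2.97, 2.97], [-1.01, 2.36], [0.21, 2.38], [-0.96, 4.11], [0.2, 2.71], [-2.98, 2.98]. Speed limits (rad/s): [2.39, 2.39, 3.14, 3.14, 3.14, 3.14].

### API

Orientations are given as a unit quaternion [x, y, z, w].
In Python, from cell import readout, snapshot, manip, nets gives the robot as it stands.
- The arm moves only by the shell command python3 -m creep 'ROWS' [FORCE]. ROWS is text: rows parted by semicolons, each of 7 numbers parted by spaces: the turn, a rotation vector about the tool's x, y, z in rad, then the shift along the tool's x, y, z in m, then the closure in counts, from 0 (fully open) to 255 (shut). In form: wx wy wz dx dy dz gripper; .... A call has 1 to 5 rows; each row shifts and turns the commanded pose from where the row before left it, along the tool's axes as they then stand; what a row does not reach is not made up. A row lasts 1/12 s, in which the tool goes at most 41.7 mm and 7.16 degrees, less where a joint would pass 70% of its speed; a pose out of reach is approached as far as the arm can. A call with a gripper value outside its range is refused whole. The fingers move at their own pace and stop on an object; FORCE is the grip in N (left out, the last holds). Time passes only in rows, so rows that do not move let the fingers close. It gives the time, the measured TCP pose, the force, the opening and the grip force at its end, in the units of the state.
- readout.get_state(): the state, without advancing time (a new reading comes with each control period).
- snapshot(name): name is "scene" or "top" or "wrist"; returns a dict with "img" (480x640x3 uint8, red, green, blue), "mtx" (3x3 intrinsics, pixels), "k1" (the pictures are not rectified: a ray, as slopes to the right and down, at radius r is drawn at 1 + k1 r^2 times it, then the intrinsics apply), "R" (3x3) and "t" (3): a world point X has camera coordinates R X + t; the wrist camera has in their place "T_tool_cam" (4x4, takes a point from camera to tool coordinates, whose origin is the TCP and whose axes are the flange's). Camera axes: x right, y down, z forward; pixel columns grow to the right and rows downward; lengths in m; the calibration is good to about 2 mm. A picture is of the moment at which its call begins: read the wrist's pose just before it. There is no depth.
- manip.job_done(): hands the job in; it is judged then, once.
Trained networks look in a picture, given as the dict that the camera call returned (one of the last four; its "shot" number tells which), for a name from the list of things; names that differ only in an ending like _2 or _b are one class to them, and where a whole thing is asked for, a point or a joint stands for the part that bears it (a point fixed in the world has none). Each returns a list of dicts, best first, with "p" (0 to 1); they miss things now and then, are a little off and sometimes report something else, mostly with a low value. They report only what shows in the picture. A call takes as long as a camera call.
- nets.spot_in(picture, thing): "xyz" ([x, y, z] in m, in world coordinates, good to about 4 mm: the middle of the surface that is visible of it).
- nets.mark_of(picture, thing): "xyz" ([x, y, z] in m, in world coordinates, good to about 4 mm: a listed point, or the origin of a listed thing).
The state is a dict: "time": time; "joint_positions": joint angles; "joint_velocities": joint speeds; "joint_efforts": joint torques, N m; "ee_pos": TCP position; "ee_rot": TCP orientation; "ft_force": force on the tool from outside, world axes, zero at the start; "ft_torque": the same for the moment, N m; "width": opening from 0.0 (shut) to 1.0 (fully open); "gripper_force": force on a finger pad.
Only numpy, scipy, OpenCV 4.12 (cv2) and the standard library are available. Lean on these libraries where they do the work, as an engineer would, in place of code of your own. Each camera call takes 0.05 s, during which the arm holds its last target. There are 200 camera calls.

### The job

Bring the small desk lift that carries the display stand up to full height: take the loose crank off the coaster, fit it fully down over the lift's square shaft, and wind it clockwise (seen from above) until the lift comes up against its top stop. Then lift the crank off and stand it back on the middle of the coaster, hub down. Use a light hand throughout: do not press, force or drop the crank, and leave the other things on the desk where they are.

Things in the scene. Friction and masses are not known exactly. Their poses are not given: they have to be found in the camera images.
- crank: loose dark steel crank, 0.35 kg, stands by itself on its hub. Origin: middle of the hub's underside; z up, +x from hub to knob. Hub 38 x 38 mm, 30 mm high; square socket in it from below, 19.8 mm wide, sides along x and y, 27 mm deep. On the hub an arm 16 mm wide along x from -43 to +67 mm, z = 30 to 40 mm, with a 24 mm ball (counterweight) at its -x end
- grip_block (a point): on the crank's axis, 61 mm above its origin: TCP point for carrying it. The flat-sided block there is 24 mm (crank's x) by 20 mm (y, pinch it across y), from 40 to 66 mm above the crank's origin, above the arm. The knob stands 55 mm away along x
- knob_mid (a point): on the axis of the crank's black knob, 68 mm above the crank's origin, 55 mm along its x. The knob is 20 mm thick, stands on the arm from 42 to 96 mm above the crank's origin, and spins freely on its own axis (its yaw means nothing): hold it and lead it round in a circle
- lift: grey and aluminium desk lift, fixed to the desk (place varies). Origin: on the shaft's axis at desk level; z up, +x from shaft to deck. Base plate 300 x 120 x 12 mm, x = -50 to 250 mm; gear housing 80 x 80 mm round the shaft, top at z = 44 mm; deck column at x = 185 mm; the display stand, 150 mm wide and 114 mm high, is fixed on the deck at x = 213 mm
- shaft_foot (a point): on the shaft's axis at the top of the housing, 44 mm above the desk, fixed to the lift (does not turn with the shaft): here the crank's origin comes when fully seated, its hub resting on the housing. Winding is clockwise from above, raises the deck 6 mm a radian, and takes about 0.15 N m (3 N at the knob); the shaft stays where it is left
- shaft_top (a point): on the shaft's axis at its tip, 70 mm above the desk. The upright, oiled steel shaft is 18 mm square up to 62 mm above the desk; above that a round nose tapers from 17.6 to 8 mm across, which leads the socket to the middle. The angle of the square varies and is NOT reported (this point does not turn with it): find it by feel or by eye. It does not turn under a light touch
- deck_top (a point): middle of the upper face of the deck, a 110 x 160 mm plate; 62 to 76 mm above the desk at the start, 98 mm at the hard top stop (0.55 to 1 turn of the shaft away)
- coaster: round cork coaster, 97 mm across, 7 mm thick, fixed to the desk (its place varies); origin: middle of its underside. The crank stands on it at the start
- eraser: eraser, 58 x 23 x 12 mm, loose, lying on the desk; leave it alone
- binder_clip: black binder clip, 49 x 32 x 18 mm, loose, on the desk; leave it alone
- rubber_stamp: rubber stamp with an upright handle, 62 x 30 x 72 mm, loose, on the desk; leave it alone

How it is judged:
By the outcome, as a careful person would: the job done as asked, in the order asked, and still so for the second after the job is handed in, with the robot touching nothing.
It also fails if it takes over 72 s, if anything falls off the work surface, if the arm or the gripper's body presses on something with over 40 N, if the wrist force passes 120 N, or if a joint passes its speed limit or range.

## Working session

There is one attempt and no reset: what is moved stays moved. The work goes in short steps, Python scripts to look and compute and a shell command to move; the robot and the scene stay as the last step left them, time stands still between calls to the robot, and variables do not carry over. Pictures are saved under pics/ and viewed, at most 10 in all, crops included, and the job is handed in when it is done.

```bash
ls; mkdir -p pics; cat > h.py <<'E'
import numpy as np, cv2
from scipy.spatial.transform import Rotation as Ro
from cell import readout, snapshot, manip, nets
def cam(p, st=None):
    if "R" in p: return np.array(p["R"]),np.array(p["t"])
    T=np.eye(4);T[:3,:3]=Ro.from_quat(st["ee_rot"]).as_matrix();T[:3,3]=st["ee_pos"]
    W=np.linalg.inv(T@np.array(p["T_tool_cam"]));return W[:3,:3],W[:3,3]
def proj(p,X,st=None):
    R,t=cam(p,st);c=np.atleast_2d(X)@R.T+t;s=c[:,:2]/c[:,2:]
    s=s*(1+p["k1"]*(s**2).sum(1,keepdims=True));K=np.array(p["mtx"])
    return s@K[:2,:2].T+K[:2,2]
def unproj(p,uv,z,st=None):
    R,t=cam(p,st);K=np.array(p["mtx"]);uv=np.atleast_2d(uv).astype(float)
    d=(uv-K[:2,2])/np.diag(K)[:2];s=d.copy()
    for _ in range(20): s=d/(1+p["k1"]*(s**2).sum(1,keepdims=True))
    r=np.c_[s,np.ones(len(s))]@R;o=-R.T@t
    return o+r*((z-o[2])/r[:,2])[:,None]
def save(p,n): cv2.imwrite(f"pics/{n}.png",np.array(p["img"])[:,:,::-1])
E
python3 - <<'E'
from h import *
np.set_printoptions(precision=4,suppress=True)
st=readout.get_state();print(st)
for n in ["top","scene"]:
    p=snapshot(n);save(p,n+"0")
    if n=="top": print(p["R"],p["t"],p["mtx"])
    for o in ["crank","grip_block","knob_mid","lift","shaft_foot","shaft_top","deck_top","coaster","eraser","binder_clip","rubber_stamp"]:
        print(n,o,[(np.round(d["xyz"],4),round(d["p"],2)) for d in nets.mark_of(p,o)[:2]])
E
```

```text
pics
{'time': 0.0, 'joint_positions': array([ 1.1389,  0.3595,  1.5114, -0.    ,  1.2725, -0.1151]), 'joint_velocities': array([ 0.0007,  0.0005, -0.0009,  0.0007,  0.0013,  0.0007]), 'joint_efforts': array([ -0.0004, -51.5378, -27.0726,   0.0676,   0.0352,  -0.0001]), 'ee_pos': array([0.1866, 0.5696, 0.2405]), 'ee_rot': array([ 0.1577,  0.9875, -0.0009, -0.0002]), 'ft_force': array([ 0.1292, -0.3542,  0.114 ]), 'ft_torque': array([-0.0011, -0.0691,  0.0031]), 'gripper_force': 0.0, 'width': 1.000978766868158}
[[ 0.0048 -1.      0.0081]
 [-0.9986 -0.0052 -0.0523]
 [ 0.0523 -0.0078 -0.9986]] [-0.0271  0.5477  1.1662] [[570.7798   0.     317.2318]
 [  0.     570.7798 233.103 ]
 [  0.       0.       1.    ]]
top crank [(array([0.6875, 0.2493, 0.0675]), 0.64), (array([ 0.4977, -0.0773,  0.004 ]), 0.55)]
top grip_block [(array([0.4089, 0.0457, 0.0011]), 0.75), (array([ 0.4989, -0.0773,  0.0645]), 0.73)]
top knob_mid [(array([ 0.458 , -0.047 ,  0.0692]), 0.46)]
top lift [(array([ 0.5146,  0.189 , -0.0023]), 0.75)]
top shaft_foot [(array([0.5128, 0.1871, 0.0409]), 0.55)]
top shaft_top [(arra
[... 360 characters left out ...]
,  0.0053]), 0.83)]
scene grip_block [(array([ 0.4977, -0.0764,  0.0691]), 0.55)]
scene knob_mid [(array([ 0.46  , -0.0427,  0.0708]), 0.47), (array([ 0.5061, -0.0754,  0.0092]), 0.28)]
scene lift [(array([ 0.515 ,  0.1932, -0.0028]), 0.79)]
scene shaft_foot [(array([0.5089, 0.1883, 0.0465]), 0.74)]
scene shaft_top [(array([0.5128, 0.1854, 0.0696]), 0.76)]
scene deck_top [(array([0.6873, 0.2484, 0.0697]), 0.63)]
scene coaster [(array([ 0.4853, -0.0839,  0.0003]), 0.96)]
scene eraser [(array([0.4138, 0.0465, 0.0026]), 0.78), (array([ 0.5063, -0.0784,  0.0078]), 0.45)]
scene binder_clip [(array([ 0.4224, -0.3018, -0.0008]), 0.79)]
scene rubber_stamp [(array([ 0.5965,  0.0187, -0.0019]), 0.56)]
```

View pics/top0.png

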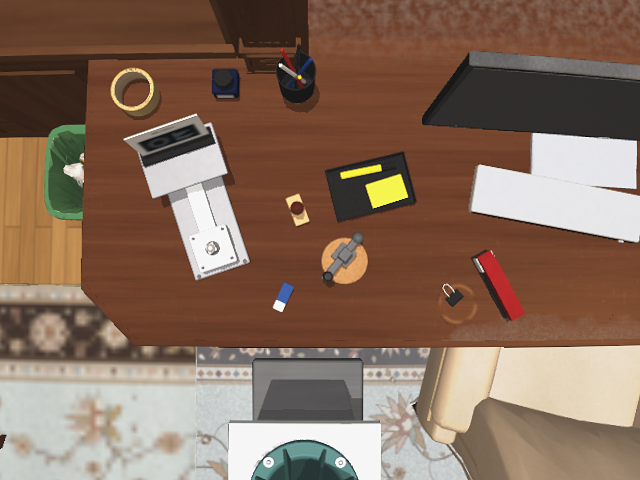

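View pics/scene0.png

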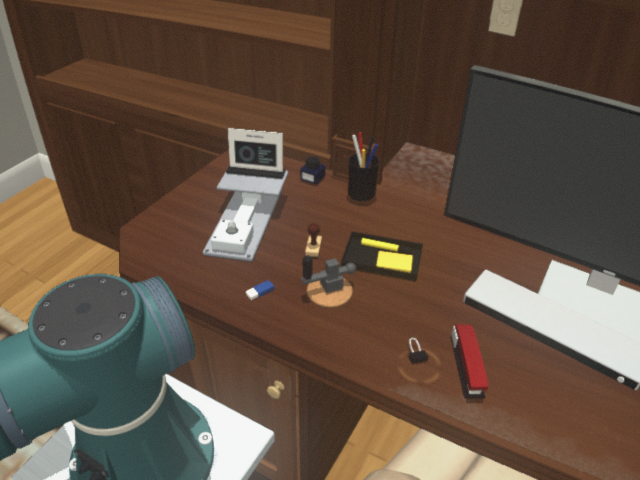

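The top view shows the crank on the coaster at about (345,258), its knob at lower left (328,277), and the lift shaft at (212,248). Next I'll work out where to put the wrist camera.

```bash
cat >> h.py <<'E'
np.set_printoptions(precision=4,suppress=True)
def tooldelta(target, yaw_x=None):
    "world shift+turn -> tool axes (turn about tool z, applied separately)"
    st=readout.get_state();R=Ro.from_quat(st["ee_rot"]).as_matrix()
    d=R.T@(np.array(target)-st["ee_pos"])
    y=np.degrees(np.arctan2(R[1,0],R[0,0]));print("t",st["time"],"pos",st["ee_pos"],"yawx",y,"tilt",R[:,2],"F",st["ft_force"],"w",st["width"])
    print("delta tool",d)
    if yaw_x is not None: print("wz",np.radians((y-yaw_x+180)%360-180))
E
python3 - <<'E'
from h import *
p=snapshot("wrist");print(p["T_tool_cam"],p["mtx"],p["k1"])
T=np.array(p["T_tool_cam"])
tooldelta([.514,.188,.26],141)
st=readout.get_state();R=Ro.from_quat(st["ee_rot"]).as_matrix();print(R)
E
```

```text
[[-0.0009 -0.9609 -0.2769  0.0761]
 [ 1.     -0.0009 -0.0001  0.001 ]
 [-0.0001 -0.2769  0.9609 -0.1432]
 [ 0.      0.      0.      1.    ]] [[360.2104   0.     316.5614]
 [  0.     360.2104 243.9577]
 [  0.       0.       1.    ]] -0.07500510243161074
t 1.25 pos [0.1869 0.5701 0.2413] yawx 161.8491668985325 tilt [-0. -0. -1.] F [ 0.1939 -0.7675  0.0253] w 0.9986481280393119
delta tool [-0.4298 -0.2612 -0.0187]
wz 0.3638866086772067
[[-0.9502  0.3115 -0.    ]
 [ 0.3115  0.9502 -0.    ]
 [ 0.     -0.     -1.    ]]
```

```bash

python3 -m creep '0 0 0 -.033 -.02 .003 0;0 0 0 -.033 -.02 .003 0;0 0 0 -.033 -.02 .003 0;0 0 0 -.033 -.02 .003 0;0 0 0 -.033 -.02 .003 0'
python3 -m creep '0 0 0 -.033 -.02 .003 0;0 0 0 -.033 -.02 .003 0;0 0 0 -.033 -.02 .003 0;0 0 0 -.033 -.02 .003 0;0 0 0 -.033 -.02 .003 0'
python3 -m creep '0 0 0 -.033 -.02 .003 0;0 0 0 -.033 -.02 .003 0;0 0 0 -.033 -.02 .003 0;0 0 0 0 0 0 0;0 0 0 0 0 0 0'
python3 - <<'E'
from h import *
tooldelta([.514,.188,.2],141)
st=readout.get_state();p=snapshot("wrist");save(p,"w1")
for o in ["shaft_top","shaft_foot","lift","deck_top"]:
    print(o,[(np.round(d["xyz"],4),round(d["p"],2)) for d in nets.mark_of(p,o)[:2]])
print(proj(p,[[.514,.188,.07],[.514,.188,.044]],st))
im=cv2.imread("pics/w1.png");u=proj(p,[.514,.188,.06],st)[0].astype(int)
c=im[max(0,u[1]-75):u[1]+75,u[0]-100:u[0]+100];print(u);cv2.imwrite("pics/w1c.png",cv2.resize(c,None,fx=4,fy=4,interpolation=cv2.INTER_CUBIC))
np.save("/tmp/w1.npy",dict(p=p,st=st),allow_pickle=True)
E
```

```text
time: 1.67
ee_pos: [0.3133, 0.4224, 0.2263]
ee_rot: [0.157, 0.988, 0.0, 0.0]
ft_force: [1.1, 0.2, -0.2]
width: 1.002
gripper_force: 0.0
time: 2.08
ee_pos: [0.4392, 0.2757, 0.2115]
ee_rot: [0.158, 0.987, 0.0, 0.0]
ft_force: [0.1, 0.1, -0.5]
width: 1.001
gripper_force: 0.0
time: 2.5
ee_pos: [0.5148, 0.1878, 0.2021]
ee_rot: [0.16, 0.987, -0.0, -0.0]
ft_force: [-0.5, 0.0, 0.3]
width: 0.997
gripper_force: 0.0
t 2.5 pos [0.5148 0.1878 0.2021] yawx 161.63212703048382 tilt [-0.     -0.0001 -1.    ] F [-0.4895  0.0099  0.292 ] w 0.9967927319262536
delta tool [ 0.0008 -0.0001  0.0021]
wz 0.36009854837166305
shaft_top [(array([0.5113, 0.1904, 0.0709]), 0.88), (array([0.5131, 0.1874, 0.0438]), 0.3)]
shaft_foot [(array([0.5153, 0.1909, 0.0482]), 0.88), (array([ 0.458 , -0.0462,  0.0733]), 0.25)]
lift [(array([ 0.5132,  0.1862, -0.001 ]), 0.82)]
deck_top [(array([0.6858, 0.247 , 0.0694]), 0.56)]
[[315.2692 238.9635]
 [315.3722 231.0123]]
[315 235]
```

View pics/w1c.png

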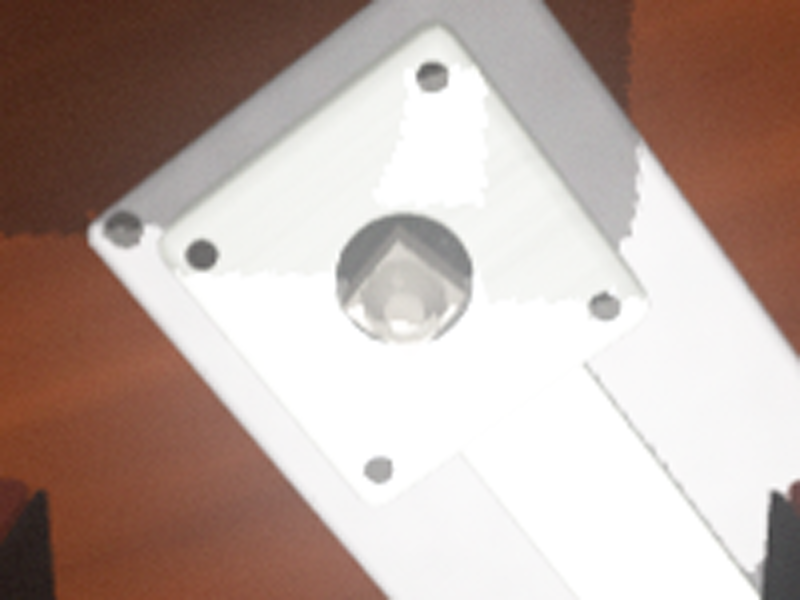

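The crop shows the housing (screws at about (202,254), (432,76), (605,306), (378,469)) and the shaft square with corners near (400,228), (343,290) and (468,290). I'll unproject these.

```bash
python3 - <<'E'
from h import *
d=np.load("/tmp/w1.npy",allow_pickle=True).item();p,st=d["p"],d["st"]
f=lambda q:np.array(q)/4+[215,160]-[.375,.375]
sc=unproj(p,f([(202,254),(432,76),(605,306),(378,469)]),.044,st);print(sc,sc.mean(0))
e=sc[3]-sc[0];e2=sc[2]-sc[1];print("lift yaw",np.degrees(np.arctan2(e[1],e[0])),np.degrees(np.arctan2(e2[1],e2[0])),np.linalg.norm(e))
q=unproj(p,f([(343,290),(400,228),(468,290)]),.062,st);print(q)
for a,b in((0,1),(1,2)):
    e=q[b]-q[a];print(np.degrees(np.arctan2(e[1],e[0]))%90,np.linalg.norm(e))
e=q[2]-q[0];print((np.degrees(np.arctan2(e[1],e[0]))+45)%90,np.linalg.norm(e),q[[0,2]].mean(0))
im=np.array(p["img"])[:,:,:].astype(np.uint8);c=im[205:255,292:342]
g=cv2.resize(c,None,fx=12,fy=12,interpolation=cv2.INTER_CUBIC)
g=cv2.cvtColor(g,cv2.COLOR_RGB2GRAY);g=cv2.equalizeHist(g);cv2.imwrite("pics/w1d.png",g)
E
```

```text
[[0.4937 0.1493 0.044 ]
 [0.4734 0.2079 0.044 ]
 [0.5321 0.2281 0.044 ]
 [0.5523 0.1693 0.044 ]] [0.5129 0.1886 0.044 ]
lift yaw 18.84411867165623 18.969706224476678 0.061892093670424086
[[0.5068 0.1776 0.062 ]
 [0.4983 0.1927 0.062 ]
 [0.5148 0.2017 0.062 ]]
29.470059882328115 0.01726739714940588
28.65113093752171 0.018808821961606825
26.578835164970187 0.02535056125490829 [0.5108 0.1897 0.062 ]
```

View pics/w1d.png

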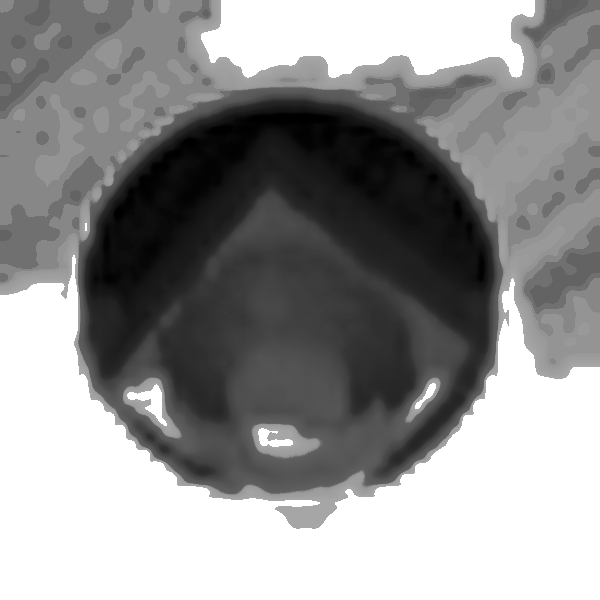

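The enhanced crop shows the shaft's square apex at (270,190), its right corner at (470,345) and its left edge passing through (175,303).

```bash
python3 - <<'E'
from h import *
d=np.load("/tmp/w1.npy",allow_pickle=True).item();p,st=d["p"],d["st"]
f=lambda q:(np.array(q)+.5)/12+[292,205]-.5
q=unproj(p,f([(270,190),(470,345),(175,303),(118,370)]),.062,st);print(q)
for b in(1,2,3):
    e=q[b]-q[0];a=np.degrees(np.arctan2(e[1],e[0]));print(a,a%90,np.linalg.norm(e))
a=np.radians(28.5);
u=np.array([np.cos(a),np.sin(a)])*.009;v=np.array([u[1],-u[0]]);print("center",q[0][:2]+u+v)
ring=unproj(p,f([(290,92),(290,490),(80,285),(498,285)]),.044,st);print(ring,ring.mean(0))
tp=snapshot("top");X=proj(tp,[.5129,.1886,.044]);print("top px",X)
E
```

```text
[[0.5011 0.1913 0.062 ]
 [0.5155 0.2007 0.062 ]
 [0.5064 0.1827 0.062 ]
 [0.5096 0.1775 0.062 ]]
33.16488516322868 33.16488516322868 0.017244762022376223
-57.931957184535996 32.068042815464004 0.01009812083546403
-58.0606042559744 31.939395744025603 0.01618470174766731
center [0.5133 0.1876]
[[0.4985 0.1935 0.044 ]
 [0.5263 0.1842 0.044 ]
 [0.507  0.1748 0.044 ]
 [0.5165 0.2032 0.044 ]] [0.5121 0.1889 0.044 ]
top px [[211.7192 249.0677]]
```

```bash

python3 -m creep '0 0 0 -.0099 -.0366 0 0;0 0 0 -.0099 -.0366 0 0;0 0 0 -.0099 -.0366 0 0;0 0 0 -.0099 -.0366 0 0;0 0 0 -.0099 -.0366 0 0' >/dev/null
python3 -m creep '0 0 0 -.0099 -.0366 0 0;0 0 0 -.0099 -.0366 0 0;0 0 .09 0 0 0 0;0 0 .09 0 0 0 0;0 0 .09 0 0 0 0' >/dev/null
python3 -m creep '0 0 .09 0 0 0 0;0 0 0 0 0 0 0'
python3 - <<'E'
from h import *
tooldelta([.499,-.077,.2],141)
st=readout.get_state();p=snapshot("wrist");save(p,"w2")
for o in ["crank","grip_block","knob_mid","coaster"]:
    print(o,[(np.round(d["xyz"],4),round(d["p"],2)) for d in nets.mark_of(p,o)[:2]])
np.save("/tmp/w2.npy",dict(p=p,st=st),allow_pickle=True)
E
```

```text
time: 3.8
ee_pos: [0.4995, -0.0749, 0.2026]
ee_rot: [0.333, 0.943, 0.0, 0.0]
ft_force: [-0.1, 0.1, -0.9]
width: 0.997
gripper_force: 0.0
t 3.8 pos [ 0.4995 -0.0749  0.2026] yawx 141.10281442238298 tilt [ 0.0002 -0.     -1.    ] F [-0.1249  0.1284 -0.8756] w 0.9970263490992638
delta tool [-0.0009 -0.002   0.0026]
wz 0.001794450189119103
crank [(array([ 0.5042, -0.0789,  0.009 ]), 0.88)]
grip_block [(array([ 0.4987, -0.0802,  0.0684]), 0.63)]
knob_mid [(array([ 0.4544, -0.0422,  0.0708]), 0.96)]
coaster [(array([ 0.4909, -0.0824,  0.001 ]), 0.67)]
```

View pics/w2.png

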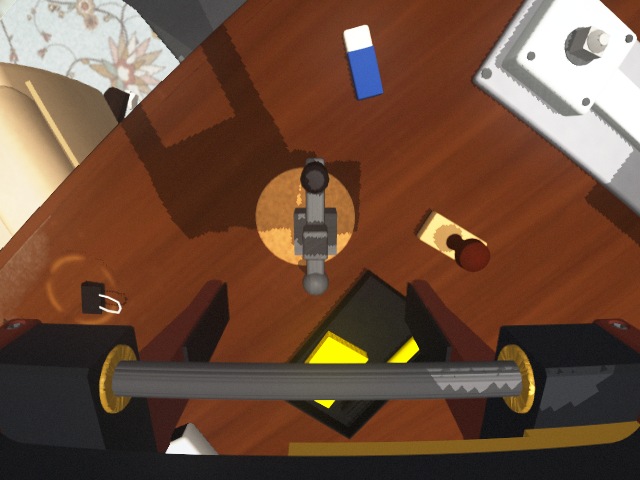

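The wrist view shows the crank in line with the tool's x axis: knob top (315,177), ball (315,284), block top about (316,233). The coaster spans columns 256 to 355 and rows 167 to 266.

```bash
python3 - <<'E'
from h import *
d=np.load("/tmp/w2.npy",allow_pickle=True).item();p,st=d["p"],d["st"]
im=np.array(p["img"]);hsv=cv2.cvtColor(im,cv2.COLOR_RGB2HSV)
k=unproj(p,[(315,176)],.103,st)[0];b=unproj(p,[(315.5,284)],.042,st)[0];
e=k-b;print("knob",k,"ball",b,"yaw",np.degrees(np.arctan2(e[1],e[0])),"len(98)",np.hypot(*e[:2]))
u=e[:2]/np.hypot(*e[:2]);print("hub from knob",k[:2]-.055*u,"from ball",b[:2]+.043*u)
uv=[(256,217),(355,217),(306,167),(306,266)]
c=unproj(p,uv,.007,st);print(c[:2].mean(0),c[2:].mean(0),np.linalg.norm(c[0]-c[1]),np.linalg.norm(c[2]-c[3]))
# fit block: predicted corners vs image
h=k[:2]-.055*u;v=np.array([-u[1],u[0]])
print(proj(p,[[*(h+sx*.012*u+sy*.010*v),.073] for sx in(-1,1) for sy in (-1,1)],st))
print(proj(p,[[*(h+sx*.019*u+sy*.019*v),.037] for sx in(-1,1) for sy in (-1,1)],st))
m=cv2.cvtColor(im[165:300,245:370],cv2.COLOR_RGB2BGR);cv2.imwrite("pics/w2c.png",cv2.resize(m,None,fx=4.4,fy=4.4,interpolation=cv2.INTER_CUBIC))
E
```

```text
knob [ 0.4577 -0.0414  0.103 ] ball [ 0.5375 -0.1058  0.042 ] yaw 141.09578593947612 len(98) 0.10258951135390938
hub from knob [ 0.5005 -0.0759] from ball [ 0.5041 -0.0788]
[ 0.4889 -0.079   0.007 ] [ 0.4903 -0.0794  0.007 ] 0.09504735934696078 0.09696217840306173
[[327.8683 257.4239]
 [302.7706 257.4427]
 [328.1117 228.119 ]
 [302.4197 228.1396]]
[[336.6129 252.277 ]
 [294.316  252.3091]
 [337.2401 210.5681]
 [293.5474 210.6045]]
```

View pics/w2c.png

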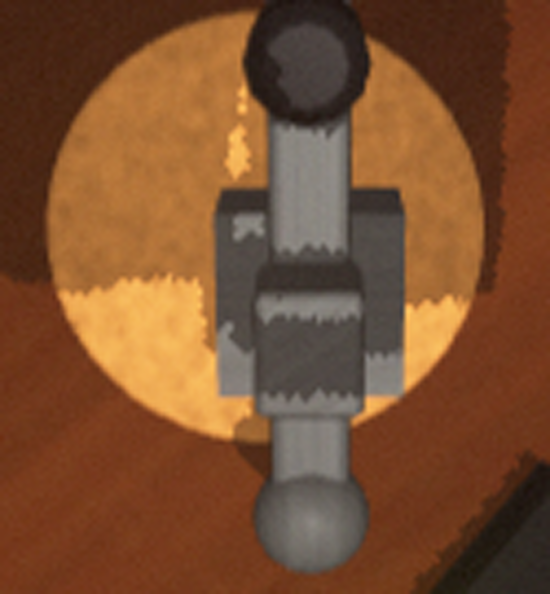

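Block top at about columns 303 to 328, rows 231 to 259 puts the hub at (0.502, -0.077); the coaster middle is at (0.490, -0.079). Descending to grip.

```bash

python3 -m creep '0 0 0 -.0033 0 .03 0;0 0 0 0 0 .03 0;0 0 0 0 0 .03 0;0 0 0 0 0 .025 0;0 0 0 0 0 .01 0' 20
python3 -m creep '0 0 0 0 0 .0096 120;0 0 0 0 0 0 170;0 0 0 0 0 0 255;0 0 0 0 0 0 255;0 0 0 0 0 0 255'
python3 -m creep '0 0 0 0 0 0 255;0 0 0 0 0 0 255;0 0 0 0 0 0 255;0 0 0 0 0 0 255;0 0 0 0 0 0 255'
```

```text
time: 4.47
ee_pos: [0.5002, -0.077, 0.0745]
ee_rot: [0.331, 0.944, -0.0, -0.002]
ft_force: [-0.7, 0.1, -0.4]
width: 1.002
gripper_force: 0.0
time: 4.88
ee_pos: [0.5033, -0.078, 0.069]
ee_rot: [0.332, 0.943, 0.0, 0.001]
ft_force: [0.5, 0.6, -0.3]
width: 0.656
gripper_force: 0.0
time: 5.3
ee_pos: [0.5022, -0.0777, 0.0679]
ee_rot: [0.332, 0.943, -0.0, 0.0]
ft_force: [-0.8, -0.8, 0.7]
width: 0.284
gripper_force: 0.0
```

```bash

python3 -m creep '0 0 0 0 0 0 255;0 0 0 0 0 0 255;0 0 0 0 0 0 255'
python3 -m creep '0 0 0 0 0 -.005 255;0 0 0 0 0 -.01 255;0 0 0 0 0 -.02 255;0 0 0 0 0 -.03 255;0 0 0 0 0 0 255'
python3 - <<'E'
from h import *
tooldelta([.5129,.1886,.16],122.3)
E
```

```text
time: 5.55
ee_pos: [0.5021, -0.0778, 0.0678]
ee_rot: [0.332, 0.943, -0.0, -0.0]
ft_force: [-0.6, -0.4, 0.5]
width: 0.226
gripper_force: 20.0
time: 5.97
ee_pos: [0.505, -0.0784, 0.1375]
ee_rot: [0.332, 0.943, 0.0, 0.004]
ft_force: [1.4, -0.5, -2.8]
width: 0.229
gripper_force: 20.0
t 5.9667 pos [ 0.505  -0.0784  0.1375] yawx 141.2290290420722 tilt [ 0.007 -0.002 -1.   ] F [ 1.3732 -0.4991 -2.8144] w 0.22884841380193355
delta tool [ 0.1609  0.2131 -0.023 ]
wz 0.3303738809897884
```

```bash

python3 -m creep '0 0 0 0 0 -.015 255;0 0 0 .0199 .0268 -.012 255;0 0 0 .0199 .0268 0 255;0 0 0 .0199 .0268 0 255;0 0 0 .0199 .0268 0 255' >/dev/null
python3 -m creep '0 0 0 .0199 .0268 0 255;0 0 0 .0199 .0268 0 255;0 0 0 .0199 .0268 0 255;0 0 0 .0199 .0268 0 255;0 0 .0825 0 0 0 255' >/dev/null
python3 -m creep '0 0 .0825 0 0 0 255;0 0 .0825 0 0 0 255;0 0 .0825 0 0 0 255;0 0 0 0 0 0 255;0 0 0 0 0 0 255'
python3 - <<'E'
from h import *
tooldelta([.5129,.1886,.14],122.3)
st=readout.get_state();p=snapshot("wrist");save(p,"w3")
for o in ["crank","grip_block","shaft_top","shaft_foot"]:
    print(o,[(np.round(d["xyz"],4),round(d["p"],2)) for d in nets.mark_of(p,o)[:2]])
E
```

```text
time: 7.22
ee_pos: [0.5119, 0.1891, 0.1594]
ee_rot: [0.481, 0.877, -0.0, -0.0]
ft_force: [-0.3, -0.1, -2.9]
width: 0.228
gripper_force: 20.0
t 7.2167 pos [0.5119 0.1891 0.1594] yawx 122.46208414812737 tilt [-0.0008 -0.0002 -1.    ] F [-0.2944 -0.0565 -2.9288] w 0.22752879436119616
delta tool [-0.001   0.0006  0.0194]
wz 0.002828902050112933
crank [(array([0.5123, 0.1879, 0.1013]), 0.78), (array([ 0.5909,  0.0244, -0.002 ]), 0.48)]
grip_block [(array([0.5091, 0.188 , 0.1618]), 0.76), (array([ 0.4095,  0.0462, -0.0004]), 0.71)]
shaft_top []
shaft_foot []
```

```bash

python3 -m creep '0 0 0 -.001 .0006 .006 255;0 0 0 0 0 .01 255;0 0 0 0 0 .01 255;0 0 0 0 0 .004 255;0 0 0 0 0 0 255'
python3 -m creep '0 0 0 0 0 .002 255;0 0 0 0 0 .002 255;0 0 0 0 0 .002 255;0 0 0 0 0 0 255'
```

```text
time: 7.88
ee_pos: [0.5119, 0.1883, 0.1278]
ee_rot: [0.482, 0.876, -0.001, -0.001]
ft_force: [-0.3, -0.4, -3.0]
width: 0.227
gripper_force: 20.0
time: 8.22
ee_pos: [0.5134, 0.1886, 0.1236]
ee_rot: [0.482, 0.876, -0.0, -0.0]
ft_force: [0.3, 0.5, -2.7]
width: 0.225
gripper_force: 20.0
```

```bash

python3 -m creep '0 0 0 0 0 .002 255;0 0 0 0 0 .002 255;0 0 0 0 0 0 255'
python3 -m creep '0 0 0 0 0 .002 255;0 0 0 0 0 .002 255;0 0 0 0 0 0 255'
```

```text
time: 8.47
ee_pos: [0.5132, 0.1886, 0.1194]
ee_rot: [0.482, 0.876, -0.0, -0.0]
ft_force: [-0.2, -0.1, -3.6]
width: 0.229
gripper_force: 20.0
time: 8.72
ee_pos: [0.5132, 0.1886, 0.1154]
ee_rot: [0.482, 0.876, -0.0, -0.0]
ft_force: [-0.3, -0.2, -2.4]
width: 0.222
gripper_force: 20.0
```

```bash

python3 -m creep '0 0 0 0 0 .003 255;0 0 0 0 0 .003 255;0 0 0 0 0 .002 255;0 0 0 0 0 0 255'
python3 -m creep '0 0 0 0 0 .001 255;0 0 0 0 0 .001 255;0 0 0 0 0 0 255'
```

```text
time: 9.05
ee_pos: [0.5131, 0.1886, 0.1072]
ee_rot: [0.482, 0.876, -0.0, -0.0]
ft_force: [-1.1, 0.1, -3.7]
width: 0.226
gripper_force: 20.0
time: 9.3
ee_pos: [0.5134, 0.1886, 0.1056]
ee_rot: [0.482, 0.876, -0.0, -0.0]
ft_force: [0.2, 0.5, -3.2]
width: 0.227
gripper_force: 20.0
```

```bash

python3 -m creep '0 0 0 0 0 .0005 255;0 0 0 0 0 0 255;0 0 0 0 0 0 255'
python3 -m creep '0 0 0 0 0 .0005 255;0 0 0 0 0 0 255;0 0 0 0 0 0 255'
```

```text
time: 9.55
ee_pos: [0.5135, 0.1886, 0.1053]
ee_rot: [0.482, 0.876, 0.0, 0.0]
ft_force: [-0.5, -0.2, -3.4]
width: 0.23
gripper_force: 20.0
time: 9.8
ee_pos: [0.5135, 0.1886, 0.1048]
ee_rot: [0.482, 0.876, -0.0, 0.0]
ft_force: [-0.3, 0.1, -3.8]
width: 0.224
gripper_force: 20.0
```

```bash

python3 -m creep '0 0 0 0 0 .0005 255;0 0 0 0 0 0 255;0 0 0 0 0 0 255'
python3 -m creep '0 0 0 0 0 .0005 255;0 0 0 0 0 0 255;0 0 0 0 0 0 255'
```

```text
time: 10.05
ee_pos: [0.5135, 0.1886, 0.1048]
ee_rot: [0.482, 0.876, 0.0, 0.0]
ft_force: [-0.9, -0.6, 5.1]
width: 0.231
gripper_force: 20.0
time: 10.3
ee_pos: [0.5135, 0.1886, 0.1048]
ee_rot: [0.482, 0.876, 0.0, 0.0]
ft_force: [-4.0, -2.2, 11.6]
width: 0.228
gripper_force: 20.0
```

Seated: the hub is on the housing, with TCP at 0.105 as expected. Now releasing, sliding along to the knob and gripping it.

```bash

python3 -m creep '0 0 0 0 0 -.001 255;0 0 0 0 0 0 180;0 0 0 0 0 0 110;0 0 0 0 0 0 110;0 0 0 0 0 0 110' 
python3 -m creep '0 0 0 0 0 0 110;0 0 0 0 0 0 110;0 0 0 0 0 -.007 110;0 0 0 .01 0 0 110;0 0 0 .015 0 0 110'
python3 -m creep '0 0 0 .015 0 0 110;0 0 0 .015 0 0 110;0 0 0 0 0 0 110;0 0 0 0 0 0 110' 
python3 - <<'E'
from h import *
tooldelta([.5135,.1886,.112])
st=readout.get_state();p=snapshot("wrist");save(p,"w4")
for o in ["crank","grip_block","knob_mid","deck_top"]:
    print(o,[(np.round(d["xyz"],4),round(d["p"],2)) for d in nets.mark_of(p,o)[:2]])
s=snapshot("scene")
for o in ["crank","knob_mid","deck_top"]:
    print(o,[(np.round(d["xyz"],4),round(d["p"],2)) for d in nets.mark_of(s,o)[:2]])
for i in range(48):
    a=np.radians(7.5*i+3.75);print(i*7.5, "%.4f %.4f"%(-.0072*np.sin(a),.0072*np.cos(a)),end=" | ")
E
```

```text
time: 10.72
ee_pos: [0.5136, 0.1887, 0.1047]
ee_rot: [0.482, 0.876, 0.0, 0.0]
ft_force: [-0.2, -0.3, -0.8]
width: 0.479
gripper_force: 0.0
time: 11.13
ee_pos: [0.5009, 0.2098, 0.1125]
ee_rot: [0.483, 0.876, 0.001, 0.001]
ft_force: [0.6, 0.5, -0.2]
width: 0.571
gripper_force: 0.0
time: 11.47
ee_pos: [0.4835, 0.2358, 0.112]
ee_rot: [0.482, 0.876, 0.0, 0.0]
ft_force: [-0.1, -0.7, 0.2]
width: 0.57
gripper_force: 0.0
t 11.4667 pos [0.4835 0.2358 0.112 ] yawx 122.41939605893873 tilt [ 0.0003 -0.0001 -1.    ] F [-0.083  -0.7282  0.2311] w 0.5696807546196517
delta tool [-0.0559 -0.      0.    ]
crank [(array([0.5156, 0.1894, 0.0494]), 0.79)]
grip_block [(array([0.5128, 0.1831, 0.1043]), 0.86)]
knob_mid [(array([0.4785, 0.2345, 0.1104]), 0.76)]
deck_top []
crank [(array([0.5159, 0.1869, 0.0461]), 0.92)]
knob_mid [(array([ 0.4206, -0.299 ,  0.0005]), 0.31)]
deck_top [(array([0.6886, 0.2528, 0.0703]), 0.56)]
0.0 -0.0005 0.0072 | 7.5 -0.0014 0.0071 | 15.0 -0.0023 0.0068 | 22.5 -0.0032 0.0065 | 30.0 -0.0040 0.0060 | 37.5 -0.0047 0.0054 | 45.0 -0.0054 0.0047 | 52.5 -0.0060 0.0040 | 60.0 -0.0065 0.
[... 198 characters left out ...]
0.0054 -0.0047 | 135.0 -0.0047 -0.0054 | 142.5 -0.0040 -0.0060 | 150.0 -0.0032 -0.0065 | 157.5 -0.0023 -0.0068 | 165.0 -0.0014 -0.0071 | 172.5 -0.0005 -0.0072 | 180.0 0.0005 -0.0072 | 187.5 0.0014 -0.0071 | 195.0 0.0023 -0.0068 | 202.5 0.0032 -0.0065 | 210.0 0.0040 -0.0060 | 217.5 0.0047 -0.0054 | 225.0 0.0054 -0.0047 | 232.5 0.0060 -0.0040 | 240.0 0.0065 -0.0032 | 247.5 0.0068 -0.0023 | 255.0 0.0071 -0.0014 | 262.5 0.0072 -0.0005 | 270.0 0.0072 0.0005 | 277.5 0.0071 0.0014 | 285.0 0.0068 0.0023 | 292.5 0.0065 0.0032 | 300.0 0.0060 0.0040 | 307.5 0.0054 0.0047 | 315.0 0.0047 0.0054 | 322.5 0.0040 0.0060 | 330.0 0.0032 0.0065 | 337.5 0.0023 0.0068 | 345.0 0.0014 0.0071 | 352.5 0.0005 0.0072 |
```

View pics/w4.png

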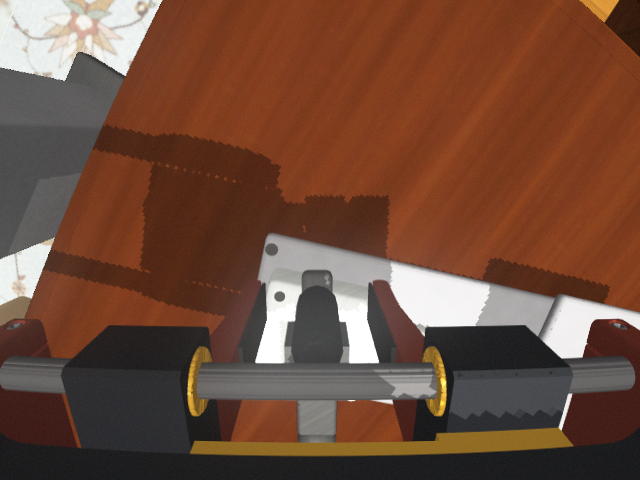

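The picture shows the knob between the fingers and centred, at about (317,320). Gripping it and starting to wind.

```bash
cat > chk.py <<'E'
import sys,numpy as np
from cell import readout
s=readout.get_state();f=s["ft_force"];r=s["ee_pos"][:2]-np.array([.5135,.1886])
t=np.array([r[1],-r[0]])/np.hypot(*r)
lim=float(sys.argv[1]) if len(sys.argv)>1 else 12
print("t%.2f yaw %.1f r %.1f tang %.1f rad %.1f fz %.1f w %.3f"%(s["time"],np.degrees(np.arctan2(r[1],r[0])),1e3*np.hypot(*r),f[:2]@t,f[:2]@r/np.hypot(*r),f[2],s["width"]))
sys.exit(np.linalg.norm(f)>lim)
E
python3 -m creep '0 0 0 0 0 0 255;0 0 0 0 0 0 255;0 0 0 0 0 0 255;0 0 0 0 0 0 255;0 0 0 0 0 0 255' 15 >/dev/null
python3 -m creep '0 0 0 0 0 0 255;0 0 0 0 0 0 255' 
python3 chk.py && python3 -m creep '0 0 0 -.0005 .0072 0 255;0 0 0 -.0014 .0071 0 255' >/dev/null
python3 chk.py && python3 -m creep '0 0 0 -.0023 .0068 0 255;0 0 0 -.0032 .0065 0 255' >/dev/null
python3 chk.py
```

```text
time: 12.5
ee_pos: [0.484, 0.2351, 0.1117]
ee_rot: [0.482, 0.876, -0.0, 0.0]
ft_force: [-0.2, 0.9, 0.6]
width: 0.224
gripper_force: 15.0
t12.50 yaw 122.4 r 55.1 tang 0.4 rad 0.9 fz 0.6 w 0.224
t12.50 yaw 122.4 r 55.1 tang 0.4 rad 0.9 fz 0.6 w 0.224
t12.50 yaw 122.4 r 55.1 tang 0.4 rad 0.9 fz 0.6 w 0.224False
False
False
```

```bash
sed -i 's/sys.exit(.*/sys.exit(int(np.linalg.norm(f)>lim))/' chk.py
python3 chk.py && python3 -m creep '0 0 0 -.0005 .0072 0 255;0 0 0 -.0014 .0071 0 255' >/dev/null
python3 chk.py && python3 -m creep '0 0 0 -.0023 .0068 0 255;0 0 0 -.0032 .0065 0 255' >/dev/null
python3 chk.py && python3 -m creep '0 0 0 -.004 .006 0 255;0 0 0 -.0047 .0054 0 255;0 0 0 -.0054 .0047 0 255' >/dev/null
python3 chk.py
```

```text
t12.50 yaw 122.4 r 55.1 tang 0.4 rad 0.9 fz 0.6 w 0.224
t12.67 yaw 108.7 r 54.9 tang -5.5 rad -2.6 fz 3.1 w 0.227
t12.83 yaw 93.1 r 54.8 tang -5.0 rad -2.8 fz 3.4 w 0.227
t13.08 yaw 70.8 r 54.7 tang -4.6 rad -3.7 fz 4.5 w 0.225
```

```bash

python3 chk.py 14 && python3 -m creep '0 0 0 -.006 .004 0 255;0 0 0 -.0065 .0032 0 255;0 0 0 -.0068 .0023 0 255;0 0 0 -.0071 .0014 0 255' >/dev/null
python3 chk.py 14 && python3 -m creep '0 0 0 -.0072 .0005 0 255;0 0 0 -.0072 -.0005 0 255;0 0 0 -.0071 -.0014 0 255;0 0 0 -.0068 -.0023 0 255' >/dev/null
python3 chk.py 14 && python3 -m creep '0 0 0 -.0065 -.0032 0 255;0 0 0 -.006 -.004 0 255;0 0 0 -.0054 -.0047 0 255;0 0 0 -.0047 -.0054 0 255' >/dev/null
python3 chk.py 14 && python3 -m creep '0 0 0 -.004 -.006 0 255;0 0 0 -.0032 -.0065 0 255;0 0 0 -.0023 -.0068 0 255;0 0 0 -.0014 -.0071 0 255' >/dev/null
python3 chk.py
python3 - <<'E'
from h import *
for n in ["scene","top"]:
  s=snapshot(n)
  for o in ["deck_top","crank","shaft_foot"]: print(n,o,[(np.round(d["xyz"],4),round(d["p"],2)) for d in nets.mark_of(s,o)[:2]])
E
```

```text
t13.08 yaw 70.8 r 54.7 tang -4.6 rad -3.7 fz 4.5 w 0.225
t13.42 yaw 40.9 r 54.7 tang -5.2 rad -3.2 fz 3.7 w 0.223
t13.75 yaw 11.0 r 54.9 tang -4.5 rad -2.8 fz 2.2 w 0.223
t14.08 yaw -18.6 r 55.2 tang -4.7 rad -3.1 fz -1.2 w 0.226
t14.42 yaw -47.8 r 55.4 tang -3.8 rad -2.6 fz -1.7 w 0.224
scene deck_top []
scene crank [(array([0.5161, 0.1878, 0.0481]), 0.68)]
scene shaft_foot [(array([0.5098, 0.19  , 0.0443]), 0.96)]
top deck_top [(array([0.691 , 0.2506, 0.0851]), 0.81)]
top crank [(array([0.5081, 0.1901, 0.0385]), 0.51), (array([0.5147, 0.1849, 0.0704]), 0.31)]
top shaft_foot [(array([0.5123, 0.189 , 0.0443]), 0.8)]
```

```bash

python3 chk.py && python3 -m creep '0 0 0 -.0005 -.0072 0 255;0 0 0 .0005 -.0072 0 255;0 0 0 .0014 -.0071 0 255' >/dev/null
python3 chk.py && python3 -m creep '0 0 0 .0023 -.0068 0 255;0 0 0 .0032 -.0065 0 255' >/dev/null
python3 chk.py && python3 -m creep '0 0 0 .004 -.006 0 255;0 0 0 .0047 -.0054 0 255' >/dev/null
python3 chk.py && python3 -m creep '0 0 0 .0054 -.0047 0 255' >/dev/null
python3 chk.py 9 && python3 -m creep '0 0 0 .006 -.004 0 255' >/dev/null
python3 chk.py 9 && python3 -m creep '0 0 0 .0032 -.0016 0 255' >/dev/null
python3 chk.py 9 && python3 -m creep '0 0 0 .0033 -.0014 0 255' >/dev/null
python3 chk.py 9 && python3 -m creep '0 0 0 .0034 -.0012 0 255' >/dev/null
python3 chk.py 9 && python3 -m creep '0 0 0 .0034 -.0011 0 255' >/dev/null
python3 chk.py 9 && python3 -m creep '0 0 0 .0035 -.0008 0 255' >/dev/null
python3 chk.py 9 && python3 -m creep '0 0 0 .0035 -.0006 0 255' >/dev/null
python3 chk.py 9
```

```text
t14.82 yaw -49.4 r 55.3 tang -3.3 rad -1.9 fz -1.7 w 0.225
t15.07 yaw -72.1 r 55.5 tang -3.7 rad -2.1 fz -2.5 w 0.223
t15.23 yaw -87.8 r 55.7 tang -3.8 rad -1.4 fz -3.0 w 0.224
t15.40 yaw -103.0 r 55.8 tang -4.1 rad -1.8 fz -1.7 w 0.225
t15.48 yaw -110.5 r 55.8 tang -4.4 rad -1.3 fz -1.4 w 0.225
t15.57 yaw -118.1 r 55.8 tang -4.0 rad -0.2 fz -1.9 w 0.224
t15.65 yaw -122.5 r 55.8 tang -3.0 rad 1.2 fz 1.4 w 0.227
t15.73 yaw -125.8 r 55.8 tang -4.6 rad 1.7 fz 1.5 w 0.223
t15.82 yaw -129.3 r 55.8 tang -3.8 rad 2.2 fz 2.7 w 0.226
t15.90 yaw -133.0 r 55.8 tang -3.9 rad 3.5 fz 3.6 w 0.228
t15.98 yaw -136.7 r 55.8 tang -4.5 rad 2.9 fz 3.9 w 0.226
t16.07 yaw -140.4 r 55.8 tang -3.5 rad 2.6 fz 4.1 w 0.226
```

```bash

python3 -m creep '0 0 0 .0018 -.0002 0 255' >/dev/null
python3 chk.py 9 && python3 -m creep '0 0 0 .0018 -.0001 0 255' >/dev/null
python3 chk.py 9 && python3 -m creep '0 0 0 .0018 0 0 255' >/dev/null
python3 chk.py 9 && python3 -m creep '0 0 0 .0018 0 0 255' >/dev/null
python3 chk.py 9 && python3 -m creep '0 0 0 .0018 .0001 0 255' >/dev/null
python3 chk.py 9 && python3 -m creep '0 0 0 .0018 .0002 0 255' >/dev/null
python3 chk.py 9 && python3 -m creep '0 0 0 .0018 .0002 0 255' >/dev/null
python3 chk.py 9 && python3 -m creep '0 0 0 .0018 .0003 0 255' >/dev/null
python3 chk.py 9 && python3 -m creep '0 0 0 .0018 .0003 0 255' >/dev/null
python3 chk.py 9 && python3 -m creep '0 0 0 .0018 .0004 0 255' >/dev/null
python3 chk.py 9 && python3 -m creep '0 0 0 .0018 .0004 0 255' >/dev/null
python3 chk.py 9
```

```text
t16.15 yaw -142.6 r 55.8 tang -4.1 rad 2.9 fz 4.6 w 0.224
t16.23 yaw -144.3 r 55.8 tang -4.8 rad 3.1 fz 5.6 w 0.227
t16.32 yaw -146.1 r 55.8 tang -4.0 rad 3.4 fz 5.5 w 0.224
t16.40 yaw -147.9 r 55.8 tang -3.3 rad 4.7 fz 5.4 w 0.224
t16.48 yaw -149.8 r 55.8 tang -4.3 rad 3.9 fz 5.6 w 0.225
t16.57 yaw -151.7 r 55.8 tang -4.6 rad 3.6 fz 6.5 w 0.223
t16.65 yaw -153.4 r 55.8 tang -7.5 rad 3.5 fz 6.6 w 0.220
t16.65 yaw -153.4 r 55.8 tang -7.5 rad 3.5 fz 6.6 w 0.220
t16.65 yaw -153.4 r 55.8 tang -7.5 rad 3.5 fz 6.6 w 0.220
t16.65 yaw -153.4 r 55.8 tang -7.5 rad 3.5 fz 6.6 w 0.220
t16.65 yaw -153.4 r 55.8 tang -7.5 rad 3.5 fz 6.6 w 0.220
```

```bash

python3 -m creep '0 0 0 0 0 -.0003 255' >/dev/null
python3 chk.py 14 && python3 -m creep '0 0 0 .001 .0001 0 255' >/dev/null
python3 chk.py 14 && python3 -m creep '0 0 0 .001 .0001 0 255' >/dev/null
python3 chk.py 14 && python3 -m creep '0 0 0 .001 .0001 0 255' >/dev/null
python3 chk.py 14 && python3 -m creep '0 0 0 .001 .0001 0 255' >/dev/null
python3 chk.py 14
python3 - <<'E'
from h import *
for n in ["scene","top"]:
  s=snapshot(n)
  print(n,[(np.round(d["xyz"],4),round(d["p"],2)) for d in nets.mark_of(s,"deck_top")[:2]])
E
python3 chk.py 14
```

```text
t16.73 yaw -153.5 r 55.7 tang -4.7 rad 2.1 fz 1.4 w 0.226
t16.82 yaw -154.0 r 55.7 tang -7.1 rad 3.6 fz 3.7 w 0.222
t16.90 yaw -154.7 r 55.7 tang -9.4 rad 3.4 fz 4.6 w 0.226
t16.98 yaw -155.5 r 55.7 tang -10.6 rad 3.9 fz 4.1 w 0.227
t17.07 yaw -156.3 r 55.8 tang -12.7 rad 3.9 fz 5.0 w 0.222
scene [(array([0.6866, 0.2465, 0.099 ]), 0.83), (array([ 0.423 , -0.3014, -0.0018]), 0.62)]
top [(array([0.6908, 0.2495, 0.0969]), 0.95)]
t17.27 yaw -156.3 r 55.8 tang -10.5 rad 4.0 fz 4.5 w 0.224
```

```bash

python3 -m creep '0 0 0 -.002 -.0002 0 255;0 0 0 0 0 0 200;0 0 0 0 0 0 110;0 0 0 0 0 0 110;0 0 0 0 0 0 110' 
python3 -m creep '0 0 0 0 0 0 110;0 0 0 0 0 0 110;0 0 0 0 0 -.02 110;0 0 0 0 0 -.04 110;0 0 0 0 0 -.03 110'
python3 -m creep '0 0 0 0 0 0 110;0 0 0 0 0 0 110'
python3 - <<'E'
from h import *
tooldelta([.5135,.1886,.2],203.7)
print(readout.get_state()["joint_positions"])
E
```

```text
time: 17.68
ee_pos: [0.4633, 0.1663, 0.1117]
ee_rot: [0.483, 0.876, -0.0, -0.001]
ft_force: [-0.0, -0.5, 0.3]
width: 0.414
gripper_force: 0.0
time: 18.1
ee_pos: [0.4634, 0.166, 0.2032]
ee_rot: [0.482, 0.876, -0.0, -0.001]
ft_force: [0.9, 0.5, -0.1]
width: 0.565
gripper_force: 0.0
time: 18.27
ee_pos: [0.4652, 0.1663, 0.2037]
ee_rot: [0.482, 0.876, 0.001, 0.002]
ft_force: [-0.6, -1.3, -0.3]
width: 0.568
gripper_force: 0.0
t 18.2667 pos [0.4652 0.1663 0.2037] yawx 122.32191186139181 tilt [ 0.0042  0.001  -1.    ] F [-0.5816 -1.272  -0.3096] w 0.5682190307465316
delta tool [-0.007   0.0527  0.0039]
wz -1.4203155769968563
[ 0.2033  0.246   1.7843  0.0001  1.107  -0.3609]
```

```bash

python3 -m creep '0 0 0 -.0035 .0265 0 90;0 0 0 -.0035 .0265 0 90;0 0 -.118 0 0 0 90;0 0 -.118 0 0 0 90;0 0 -.118 0 0 0 90' >/dev/null
python3 -m creep '0 0 -.118 0 0 0 90;0 0 -.118 0 0 0 90;0 0 -.118 0 0 0 90;0 0 -.118 0 0 0 90;0 0 -.118 0 0 0 90' >/dev/null
python3 -m creep '0 0 -.118 0 0 0 90;0 0 -.118 0 0 0 90;0 0 -.118 0 0 0 90;0 0 -.118 0 0 0 90;0 0 0 0 0 0 90' >/dev/null
python3 -m creep '0 0 0 0 0 0 90;0 0 0 0 0 0 90'
python3 - <<'E'
from h import *
tooldelta([.5135,.1886,.2],203.7)
st=readout.get_state();p=snapshot("wrist");save(p,"w5")
for o in ["crank","grip_block","knob_mid"]:
    print(o,[(np.round(d["xyz"],4),round(d["p"],2)) for d in nets.mark_of(p,o)[:2]])
np.save("/tmp/w5.npy",dict(p=p,st=st),allow_pickle=True)
E
```

```text
time: 19.68
ee_pos: [0.5118, 0.1882, 0.2011]
ee_rot: [-0.202, 0.979, -0.0, -0.001]
ft_force: [-0.3, -0.3, -0.7]
width: 0.647
gripper_force: 0.0
t 19.6833 pos [0.5118 0.1882 0.2011] yawx -156.74964751341756 tilt [-0.0018 -0.0004 -1.    ] F [-0.269  -0.3234 -0.6701] w 0.6472341339693846
delta tool [-0.0017 -0.0003  0.001 ]
wz -0.007847829582541054
crank [(array([0.5115, 0.1891, 0.0481]), 0.97)]
grip_block [(array([0.511 , 0.1863, 0.103 ]), 0.64)]
knob_mid [(array([0.4619, 0.1616, 0.1106]), 0.88), (array([0.5122, 0.1886, 0.0446]), 0.55)]
```

View pics/w5.png

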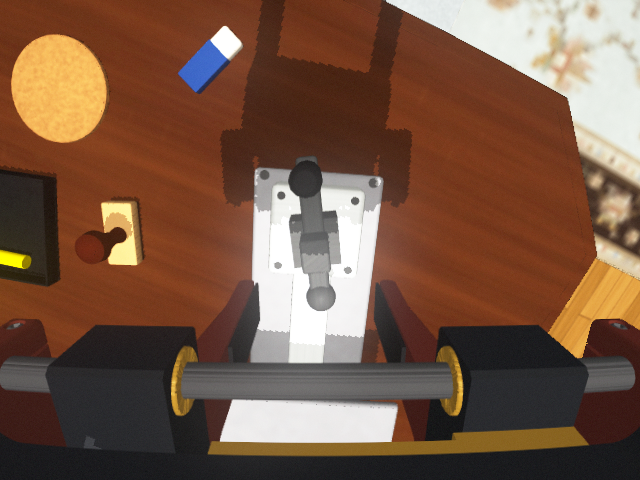

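The picture shows the crank turned about 7° from the tool axis, knob (305,180) and ball (320,297), with the coaster now fully visible at about (59,88). I'll measure both.

```bash
python3 - <<'E'
from h import *
d=np.load("/tmp/w5.npy",allow_pickle=True).item();p,st=d["p"],d["st"]
k=unproj(p,[(305.5,178)],.140,st)[0];b=unproj(p,[(320.5,297)],.079,st)[0];e=k-b
print(k,b,"yaw",np.degrees(np.arctan2(e[1],e[0])),np.hypot(*e[:2]),"hub",k[:2]-e[:2]*55/98)
def coaster(p,st,n):
    im=np.array(p["img"]);h=cv2.cvtColor(im,cv2.COLOR_RGB2HSV)
    m=cv2.inRange(h,(9,90,120),(22,255,255))
    exp=proj(p,[.49,-.079,.007],st)[0]
    cs=[c for c in cv2.findContours(m,cv2.RETR_EXTERNAL,cv2.CHAIN_APPROX_NONE)[0] if cv2.contourArea(c)>500]
    c=min(cs,key=lambda c:np.linalg.norm(c[:,0].mean(0)-exp))
    w=unproj(p,c[:,0],.007,st)[:,:2].astype(np.float32)*1000
    (cx,cy),r=cv2.minEnclosingCircle(w);print(n,cx,cy,"r",r,"hull c",cv2.fitEllipse(w))
coaster(p,st,"wrist")
t=snapshot("top");coaster(t,None,"top")
s=snapshot("scene");coaster(s,None,"scene")
E
```

```text
[0.4632 0.1614 0.14  ] [0.5517 0.2096 0.079 ] yaw -151.43459413722297 0.10072496944656327 hub [0.5129 0.1885]
wrist 402.9421081542969 -19.505802154541016 r 57.763343811035156 hull c ((409.11065673828125, -4.258554458618164), (21.38613510131836, 122.01142120361328), 178.87191772460938)
top 492.3781433105469 -81.05753326416016 r 49.62995910644531 hull c ((492.1054992675781, -80.5936050415039), (96.38230895996094, 96.4312515258789), 56.132442474365234)
scene 487.36773681640625 -83.40837097167969 r 50.53398132324219 hull c ((487.3038024902344, -83.40605926513672), (96.7857894897461, 98.23565673828125), 111.04377746582031)
```

```bash

python3 -m creep '0 0 -.093 -.0017 0 .02 90;0 0 0 0 0 .03 90;0 0 0 0 0 .03 90;0 0 0 0 0 .0155 90;0 0 0 0 0 0 90' 12
python3 -m creep '0 0 0 0 0 0 255;0 0 0 0 0 0 255;0 0 0 0 0 0 255;0 0 0 0 0 0 255;0 0 0 0 0 0 255'
python3 -m creep '0 0 0 0 0 0 255;0 0 0 0 0 0 255;0 0 0 0 0 0 255' 20
python3 -m creep '0 0 0 0 0 -.001 255;0 0 0 0 0 -.002 255;0 0 0 0 0 0 255'
```

```text
time: 20.4
ee_pos: [0.5113, 0.1883, 0.1033]
ee_rot: [-0.248, 0.969, 0.0, -0.003]
ft_force: [-1.1, -0.4, -0.7]
width: 0.648
gripper_force: 0.0
time: 20.82
ee_pos: [0.5148, 0.1891, 0.1077]
ee_rot: [-0.248, 0.969, -0.0, 0.001]
ft_force: [-0.7, 0.5, 0.6]
width: 0.306
gripper_force: 0.0
time: 21.07
ee_pos: [0.5147, 0.1888, 0.1073]
ee_rot: [-0.249, 0.969, -0.0, 0.001]
ft_force: [0.0, -2.1, 5.8]
width: 0.229
gripper_force: 20.0
time: 21.32
ee_pos: [0.5144, 0.1888, 0.1096]
ee_rot: [-0.249, 0.969, -0.0, 0.0]
ft_force: [2.6, -1.6, -2.4]
width: 0.231
gripper_force: 20.0
```

```bash

python3 -m creep '0 0 0 0 0 -.004 255;0 0 0 0 0 -.004 255;0 0 0 0 0 -.004 255'; python3 chk.py 12 &&
python3 -m creep '0 0 0 0 0 -.008 255;0 0 0 0 0 -.008 255;0 0 0 0 0 -.015 255;0 0 0 0 0 -.015 255;0 0 0 0 0 0 255'
python3 - <<'E'
from h import *
tooldelta([.49,-.08,.165])
p=snapshot("wrist");print([(np.round(d["xyz"],4),round(d["p"],2)) for d in nets.mark_of(p,"crank")[:2]])
for n in ["scene","top"]:
  s=snapshot(n)
  print(n,[(o,np.round(d["xyz"],4),round(d["p"],2)) for o in ["deck_top","shaft_foot"] for d in nets.mark_of(s,o)[:1]])
E
```

```text
time: 21.57
ee_pos: [0.5142, 0.1889, 0.1218]
ee_rot: [-0.248, 0.969, -0.0, 0.0]
ft_force: [3.6, -1.4, -4.5]
width: 0.228
gripper_force: 20.0
t21.57 yaw 22.3 r 0.7 tang 2.7 rad 2.8 fz -4.5 w 0.228
time: 21.98
ee_pos: [0.5147, 0.1896, 0.1705]
ee_rot: [-0.248, 0.969, 0.0, 0.002]
ft_force: [0.9, 0.3, -2.4]
width: 0.228
gripper_force: 20.0
t 21.9833 pos [0.5147 0.1896 0.1705] yawx -151.2267450352323 tilt [ 0.0029  0.0013 -1.    ] F [ 0.9145  0.2837 -2.3781] w 0.22761865621383032
delta tool [ 0.1515 -0.2244  0.0051]
[(array([0.515 , 0.1908, 0.1114]), 0.56)]
scene [('deck_top', array([0.6859, 0.2496, 0.0984]), 0.7), ('shaft_foot', array([0.5104, 0.1868, 0.0475]), 0.74)]
top [('deck_top', array([0.6895, 0.2481, 0.0966]), 0.97), ('shaft_foot', array([0.5101, 0.1883, 0.0446]), 0.67)]
```

```bash

python3 -m creep '0 0 0 .0189 -.028 0 255;0 0 0 .0189 -.028 0 255;0 0 0 .0189 -.028 0 255;0 0 0 .0189 -.028 0 255;0 0 0 .0189 -.028 0 255' >/dev/null
python3 -m creep '0 0 0 .0189 -.028 0 255;0 0 0 .0189 -.028 0 255;0 0 0 .0189 -.028 0 255;0 0 0 0 0 0 255;0 0 0 0 0 0 255'
python3 - <<'E'
from h import *
tooldelta([.49,-.08,.12])
st=readout.get_state();p=snapshot("wrist");save(p,"w6")
print(proj(p,[.49,-.08,.007],st))
np.save("/tmp/w6.npy",dict(p=p,st=st),allow_pickle=True)
im=cv2.imread("pics/w6.png")
cv2.imwrite("pics/w6c.png",cv2.resize(im[90:330,200:440],None,fx=2.4,fy=2.4,interpolation=cv2.INTER_CUBIC))
E
```

```text
time: 23.22
ee_pos: [0.4891, -0.0818, 0.1673]
ee_rot: [-0.247, 0.969, 0.0, -0.0]
ft_force: [-0.3, 0.5, -3.3]
width: 0.221
gripper_force: 20.0
t 23.2167 pos [ 0.4891 -0.0818  0.1673] yawx -151.4422681000029 tilt [-0.0005  0.0001 -1.    ] F [-0.308   0.4651 -3.2805] w 0.2211656358586987
delta tool [-0.0017  0.0011  0.0473]
[[316.9287 232.3585]]
```

View pics/w6c.png

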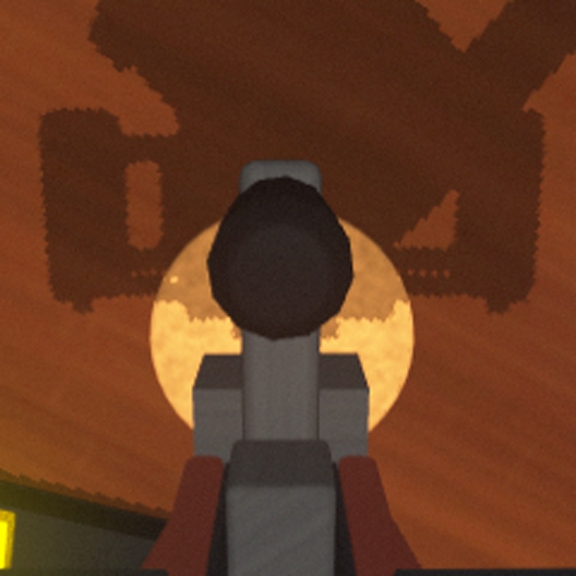

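The crop shows the coaster's left edge at x=150 and right edge at x=414, with its widest row near y=340. I'll fit a circle to these edges and hold it against the guess.

```bash
python3 - <<'E'
from h import *
from scipy.optimize import least_squares
d=np.load("/tmp/w6.npy",allow_pickle=True).item();p,st=d["p"],d["st"]
im=np.array(p["img"]).astype(float);R=np.array
# radial edge search about guess: red-to-cork (green channel drop)
pts=[];c0=np.array([.49,-.08])
hsv=cv2.cvtColor(im.astype(np.uint8),cv2.COLOR_RGB2HSV)
for a in np.radians(np.arange(0,360,4)):
    rr=np.arange(.038,.060,.0003)
    X=np.c_[c0[0]+rr*np.cos(a),c0[1]+rr*np.sin(a),np.full(len(rr),.007)]
    uv=proj(p,X,st).astype(np.float32)
    g=cv2.remap(im[:,:,1].astype(np.float32),uv[:,0],uv[:,1],cv2.INTER_LINEAR).ravel()
    s=cv2.remap(hsv[:,:,1].astype(np.float32),uv[:,0],uv[:,1],cv2.INTER_LINEAR).ravel()
    gr=g[:-8]-g[8:];i=gr.argmax()
    if gr[i]>35 and s[i]>90: pts.append(X[i+4,:2])
pts=np.array(pts);f=lambda q:np.hypot(*(pts-q[:2]).T)-.0485
o=least_squares(f,[*c0],loss="soft_l1",f_scale=.001);print(len(pts),o.x,np.abs(o.fun).mean())
f2=lambda q:np.hypot(*(pts-q[:2]).T)-q[2];o2=least_squares(f2,[*c0,.0485],loss="soft_l1",f_scale=.001);print(o2.x)
tooldelta([*o.x,.12])
E
```

```text
56 [ 0.4894 -0.0802] 0.0008322925291584451
[ 0.489  -0.0804  0.0476]
t 23.2667 pos [ 0.489  -0.0805  0.1672] yawx -151.35886191120417 tilt [-0.0008  0.0007 -1.    ] F [-0.3353 -0.8379 -3.1363] w 0.22588430893418143
delta tool [-0.0006 -0.      0.0472]
```

```bash

python3 -m creep '0 0 0 -.0018 0 .025 255;0 0 0 0 0 .03 255;0 0 0 0 0 .025 255;0 0 0 0 0 .01 255;0 0 0 0 0 0 255' >/dev/null
python3 -m creep '0 0 0 0 0 0 255;0 0 0 0 0 0 255'
```

```text
time: 23.85
ee_pos: [0.492, -0.0791, 0.0787]
ee_rot: [-0.249, 0.969, -0.001, 0.001]
ft_force: [-1.0, 0.5, -4.0]
width: 0.226
gripper_force: 20.0
```

```bash
cat > fz.py <<'E'
import sys
from cell import readout
s=readout.get_state();print("t%.2f"%s["time"],s["ee_pos"].round(4),"fz %.1f"%s["ft_force"][2]);sys.exit(int(s["ft_force"][2]>1.5))
E
python3 -m creep '0 0 0 0 0 .003 255;0 0 0 0 0 .002 255;0 0 0 0 0 0 255;0 0 0 0 0 0 255' >/dev/null
python3 fz.py && python3 -m creep '0 0 0 0 0 .001 255;0 0 0 0 0 0 255' >/dev/null
python3 fz.py && python3 -m creep '0 0 0 0 0 .001 255;0 0 0 0 0 0 255' >/dev/null
python3 fz.py && python3 -m creep '0 0 0 0 0 .0005 255;0 0 0 0 0 0 255' >/dev/null
python3 fz.py && python3 -m creep '0 0 0 0 0 .0005 255;0 0 0 0 0 0 255' >/dev/null
python3 fz.py && python3 -m creep '0 0 0 0 0 .0005 255;0 0 0 0 0 0 255' >/dev/null
python3 fz.py && python3 -m creep '0 0 0 0 0 .0005 255;0 0 0 0 0 0 255' >/dev/null
python3 fz.py && python3 -m creep '0 0 0 0 0 .0005 255;0 0 0 0 0 0 255' >/dev/null
python3 fz.py && python3 -m creep '0 0 0 0 0 .0005 255;0 0 0 0 0 0 255' >/dev/null
python3 fz.py && python3 -m creep '0 0 0 0 0 .0005 255;0 0 0 0 0 0 255' >/dev/null
python3 fz.py
```

```text
t24.18 [ 0.491  -0.0794  0.073 ] fz -3.6
t24.35 [ 0.4909 -0.0794  0.0716] fz -2.4
t24.52 [ 0.4908 -0.0794  0.0705] fz -3.2
t24.68 [ 0.4908 -0.0793  0.0703] fz 0.3
t24.85 [ 0.4909 -0.0794  0.0703] fz 8.2
t24.85 [ 0.4909 -0.0794  0.0703] fz 8.2
t24.85 [ 0.4909 -0.0794  0.0703] fz 8.2
t24.85 [ 0.4909 -0.0794  0.0703] fz 8.2
t24.85 [ 0.4909 -0.0794  0.0703] fz 8.2
t24.85 [ 0.4909 -0.0794  0.0703] fz 8.2
```

Standing on the coaster. Easing off, opening and withdrawing.

```bash

python3 -m creep '0 0 0 0 0 -.0005 255;0 0 0 0 0 0 220;0 0 0 0 0 0 120;0 0 0 0 0 0 90;0 0 0 0 0 0 90' 
python3 -m creep '0 0 0 0 0 0 60;0 0 0 0 0 0 60;0 0 0 0 0 -.02 60;0 0 0 0 0 -.04 60;0 0 0 0 0 -.04 60' >/dev/null
python3 -m creep '0 0 0 0 0 -.035 60;0 0 0 0 0 0 60;0 0 0 0 0 0 60;0 0 0 0 0 0 60' 
python3 - <<'E'
from h import *
st=readout.get_state();p=snapshot("wrist");save(p,"w7")
for n,s in [("wrist",p),("top",snapshot("top")),("scene",snapshot("scene"))]:
  for o in ["crank","grip_block","knob_mid","coaster","deck_top"]:
    print(n,o,[(np.round(d["xyz"],4),round(d["p"],2)) for d in nets.mark_of(s,o)[:1]])
m=cv2.imread("pics/w7.png")[100:320,200:440];cv2.imwrite("pics/w7c.png",cv2.resize(m,None,fx=2.5,fy=2.5))
E
```

```text
time: 25.27
ee_pos: [0.4911, -0.0794, 0.0701]
ee_rot: [-0.248, 0.969, -0.0, 0.0]
ft_force: [1.2, -0.0, 0.2]
width: 0.418
gripper_force: 0.0
time: 26.02
ee_pos: [0.4904, -0.0792, 0.2047]
ee_rot: [-0.248, 0.969, 0.0, -0.0]
ft_force: [-0.7, 0.2, 0.5]
width: 0.765
gripper_force: 0.0
wrist crank [(array([ 0.4879, -0.0768,  0.0115]), 0.71)]
wrist grip_block [(array([ 0.488 , -0.0828,  0.0692]), 0.68)]
wrist knob_mid [(array([ 0.4392, -0.1055,  0.0724]), 0.8)]
wrist coaster []
wrist deck_top []
top crank [(array([0.6928, 0.2497, 0.0951]), 0.32)]
top grip_block [(array([0.6885, 0.2477, 0.0951]), 0.6)]
top knob_mid []
top coaster []
top deck_top [(array([0.6891, 0.2518, 0.0979]), 0.97)]
scene crank [(array([ 0.4916, -0.0851,  0.009 ]), 0.73)]
scene grip_block [(array([ 0.4848, -0.0779,  0.0664]), 0.94)]
scene knob_mid [(array([ 0.4397, -0.1053,  0.0719]), 0.64)]
scene coaster [(array([ 0.4897, -0.0853,  0.0042]), 0.81)]
scene deck_top [(array([0.6851, 0.2492, 0.1001]), 0.73)]
```

View pics/w7c.png

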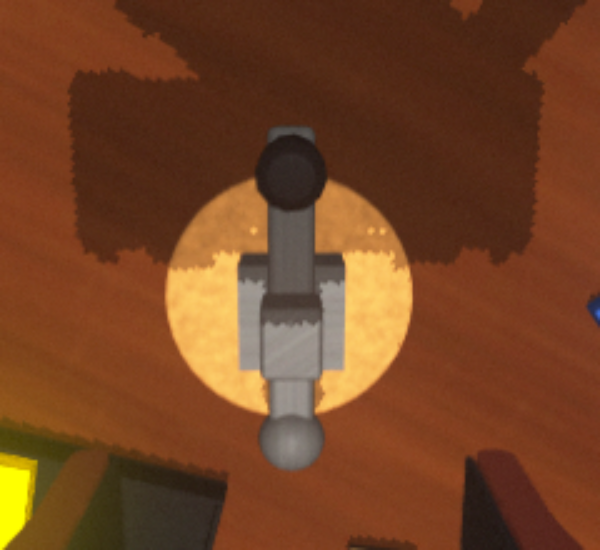

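The crop shows the crank upright with its hub on the middle of the coaster (coaster columns 165 to 412, crank at 291). The deck measures 0.098 m, which is the height at the top stop.

```bash
python3 -c "
from cell import manip
print(manip.job_done())"
```

```text
the job is handed in; nothing more can be done
None
```

The lift is wound up to its top stop (deck measured at about 98 mm), the crank stands hub down on the middle of the coaster, and the job was handed in at about 26 s; no verdict came back.

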